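# Press the sprung tilt plate to its mark

## Task

Check the spring mount in the open chassis: with the fingertips press down the rubber pad on the corner of the sprung tilt plate until the needle points into the gap between the two prongs of the brass mark clip, without letting it run past the clip, and keep it there for about a second. Then let go so that the plate springs back up to level and the needle stands upright again. Only press: do not lift the plate, do not shift the clip, and leave the screwdriver, the jar and the small fan where they are.

Things in the scene. Friction and masses are not known exactly. Their poses are not given: they have to be found in the camera images.
- chassis: open steel tray 240 (x) x 300 (y) x 40 mm high, fixed to the bench; place and yaw vary. Origin: centre of underside. In it an aluminium tilt plate (about 108 x 168 x 4 mm) hinges about a line parallel to chassis x at y = -45 mm, z = 60 mm. On the +x side an upright arc scale with the clip (top 205 mm high) stands 100 mm or more from the pad; chassis walls are 70 mm or more from it
- tilt_plate (a joint): plate angle, rad: 0 = level, needle upright (rest, held by the spring); grows as the pad is pressed, end stop at 0.30; negative = lifted. Spring force at the pad rises from zero by about 42 N per rad (4 N at 0.10, 8.5 N at 0.20); well damped; returns to level when let go
- press_pad: round black rubber pad (30 mm across, 10 mm high) on the free corner of the tilt plate; origin: centre of its top face, 74 mm above the bench at rest; 120 mm to the chassis +y side of the hinge line, at chassis x = -30 mm. Goes down 1.2 mm per 10 mrad, at most 36 mm, tilting with the plate; the soft rubber itself gives up to 2 mm more
- needle_tip (a point): tip of the thin dark steel needle, part of the tilt plate, that rises 120 mm from the hinge line at chassis x = +82 mm; upright at rest, tip 180 mm above the bench. Pressing the pad swings the tip towards chassis +y, 1.2 mm per 10 mrad (1 mm at the tip for 1 mm at the pad)
- mark (a point): where the needle tip must come: middle of the 9 mm gap between the two prongs (each 4 mm wide) of the brass clip on the arc scale, just under the prongs. The clip turns about the plate's hinge line, is set at 0.10 to 0.20 rad (12 to 24 mm from the resting tip) and held by friction only. Its y axis points along the needle's travel, onward past the mark
- screwdriver: loose screwdriver lying on the bench beside the chassis, to be left alone; origin on its underside, along its x
- jar: loose clear plastic jar with a steel cap, 48 mm across, 65 mm high, standing on the bench beside the chassis, to be left alone; origin at the centre of its underside
- fan: loose black fan, 50 x 50 x 20 mm, lying on the bench beside the chassis, to be left alone; origin at the centre of its underside

How it is judged:
On the way, in this order (a step that is already met when the one before it is completed fails the run):
1. the fingers press on the pad and the needle tip stays in the gap of the clip for 0.5 s (y of needle_tip in the frame of mark between -0.0045 and 0.0045 m and contact force between the fingers and press_pad above 0.8 N), for 0.5 s.
2. the plate is let go and is back at level (value of joint tilt_plate between -0.02 and 0.02 rad), for 0.2 s.
At the end, for the whole second after the job is handed in: After the needle was held in the gap (within 4.5 mm of its middle) for 0.5 s, the plate is back within 0.02 rad of level and at rest, the clip is within 3 mm of where it was set, and screwdriver, jar and fan are within 15 mm of where they were (all of step 2 and velocity of joint tilt_plate between -0.05 and 0.05 rad/s and distance of mark from where it was at the start of the episode below 0.003 m and distance of each of screwdriver, jar, fan from where it was at the start of the episode below 0.015 m); the robot touches nothing.
It fails at once if the needle runs past the clip (more than 10 mm beyond the middle of the gap) (y of needle_tip in the frame of mark above 0.01 m).
It fails at once if the tilt plate is lifted above level (value of joint tilt_plate below -0.05 rad).
It fails at once if the mark clip is shifted (distance of mark from where it was at the start of the episode above 0.003 m).
It fails at once if the screwdriver, the jar or the fan is moved or lifted (distance of any of screwdriver, jar, fan from where it was at the start of the episode above 0.015 m).
It also fails if it takes over 35 s, if anything falls off the work surface, if the arm or the gripper's body presses on something with over 40 N, if the wrist force passes 120 N, or if a joint passes its speed limit or range.

## Robot

A 6-joint arm with a two-finger parallel gripper is mounted at the origin on the work surface. World frame = base frame: x ahead of the robot, y to its left, z up, the work surface at z = 0. Lengths are in m, angles in rad, forces in N, time in s.
With the tool pointing down it reaches from about 0.35 to 0.775 m from the base axis. Payload 7.3 kg.
Tool frame: the origin (TCP) lies at the very end of the fingers, on their centre line; the grasp point (between the pads) lies 19 mm behind it; z points along the fingers, y is the line along which they close (so a half turn about z gives the same grasp; the last joint's range is limited). The gripper opens to 92 mm and grips with 3 to 60 N. Pads are 19 mm wide; open, the fingers measure 130 mm over their backs; the gripper's body (75 mm by 190 mm) begins 47 mm behind the grasp point.
Start: joints at [1.057, 0.342, 1.524, -0, 1.275, -0.146], TCP at [0.189, 0.49, 0.227] pointing down, gripper open.
Joint ranges: [-2.53, 2.53], [-0.77, 2.02], [0.04, 2.7], [-1, 4.14], [0.28, 2.66], [-3.11, 3.11]. Speed limits (rad/s): [2.57, 2.57, 3.14, 3.14, 3.14, 3.14].

## Interface

Orientations are given as a 3x3 rotation matrix whose columns are the frame's x, y, z axes.
In Python, from workcell import status, vision, order gives the robot as it stands.
- The arm moves only by the shell command python3 -m creep 'ROWS'. ROWS is JSON, a list that holds one entry, the list of rows, each a list of 5 numbers: the opening, from -1 (shut) to 1 (fully open), so that 0 is half open, then the shift along the tool's x, y, z normalised to -1 to 1, where 1 is 0.2 m, then the turn about the tool's z normalised to -1 to 1, where 1 is 90 degrees. A call has 1 to 12 rows; each row is the pose to reach, as a shift and turn from the pose commanded when the call began, along the tool's axes at that moment; what a row does not reach only later rows make up. A row lasts 1/10 s, in which the tool goes at most 50 mm and 8.59 degrees, less where a joint would pass 70% of its speed; a pose out of reach is approached as far as the arm can. A call with a number of a shift or a turn outside -1 to 1 is refused whole. A call with a gripper value outside its range is refused whole. The fingers move at their own pace and stop on an object; the grip force is fixed at half the most. Time passes only in rows, so rows that repeat a pose let the fingers close. It gives the time, the measured TCP pose, the force, the opening and the grip force at its end, in the units of the state.
- status.get_obs(): the state, without advancing time (a new reading comes with each control period).
- vision.grab_frame(name): name is "scene" or "top"; returns a dict with "img" (480x640x3 uint8, red, green, blue), "range_z" (480x640 float32, m along the optical axis (not along the pixel's ray), 0 where there is no reading), "K" (3x3 intrinsics, pixels), "rvec" (rotation vector, rad) and "tvec" (3), from world to camera coordinates, as OpenCV has them. Camera axes: x right, y down, z forward; pixel columns grow to the right and rows downward; lengths in m; the calibration is good to about 2 mm. A picture is of the moment at which its call begins.
- order.finish_job(): hands the job in; it is judged then, once.
The state is a dict: "time_s": time; "joints": joint angles; "qd": joint speeds; "tau": joint torques, N m; "tcp_pos": TCP position; "eef_rot": TCP orientation; "force": force on the tool from outside, world axes, zero at the start; "wrist_torque": the same for the moment, N m; "gripper_width": finger opening in m; "finger_force": force on a finger pad.
Only numpy, scipy, OpenCV 4.12 (cv2) and the standard library are available. Lean on these libraries where they do the work, as an engineer would, in place of code of your own. Each camera call takes 0.05 s, during which the arm holds its last target. There are 200 camera calls.

## Working session

There is one attempt and no reset: what is moved stays moved. The work goes in short steps, Python scripts to look and compute and a shell command to move; the robot and the scene stay as the last step left them, time stands still between calls to the robot, and variables do not carry over. Pictures are saved under pics/ and viewed, at most 10 in all, crops included, and the job is handed in when it is done.

```bash
mkdir -p pics; cat > h.py <<'E'
import numpy as np, cv2
from workcell import status, vision, order
def grab(n):
    f=vision.grab_frame(n); R=cv2.Rodrigues(np.array(f["rvec"],float))[0]; return f,R,np.array(f["tvec"],float).ravel()
def cloud(f,R,t):
    z=f["range_z"]; v,u=np.indices(z.shape); K=f["K"]
    c=np.stack([(u-K[0,2])/K[0,0]*z,(v-K[1,2])/K[1,1]*z,z],-1)
    return (c-t)@R
def save(n,img): cv2.imwrite("pics/"+n,img[...,::-1])
E
python3 - <<'E'
from h import *
for n in("scene","top"):
    f,R,t=grab(n); save(n+"0.png",f["img"]); P=cloud(f,R,t); np.savez(n+"0.npz",P=P,img=f["img"],z=f["range_z"],K=f["K"],R=R,t=t)
    print(n,-R.T@t,R[2])
o=status.get_obs(); print(o)
E
```

```text
scene [ 0.94982985 -0.64782386  0.71132337] [-0.35986523  0.71727396 -0.59666999]
top [0.45665593 0.04362025 1.41522603] [ 0.11076369 -0.01099911 -0.99378591]
{'time_s': 0.1, 'joints': array([ 1.05698767e+00,  3.42657400e-01,  1.52488828e+00, -1.41365348e-05,
        1.27539811e+00, -1.45991196e-01]), 'qd': array([-0.00070185, -0.00320789, -0.00240165, -0.00031557, -0.00061378,
        0.00051869]), 'tau': array([ 1.95946763e-03, -4.32006204e+01, -2.44694781e+01,  7.19944225e-02,
        5.24846662e-02, -8.81816459e-05]), 'tcp_pos': array([0.1885855 , 0.4895869 , 0.22612379]), 'eef_rot': array([[-9.33115789e-01,  3.59575442e-01, -6.52300746e-04],
       [ 3.59575987e-01,  9.33115057e-01, -1.18332029e-03],
       [ 1.83178731e-04, -1.33872653e-03, -9.99999087e-01]]), 'force': array([-0.46702098, -0.21933674, -0.28137838]), 'wrist_torque': array([ 0.02410384,  0.0277192 , -0.00386446]), 'finger_force': 0.0, 'gripper_width': 0.09171626220526688}
```

View pics/scene0.png

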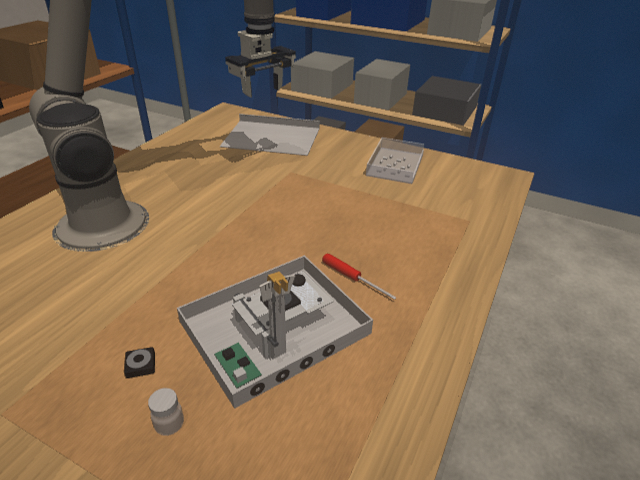

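View pics/top0.png

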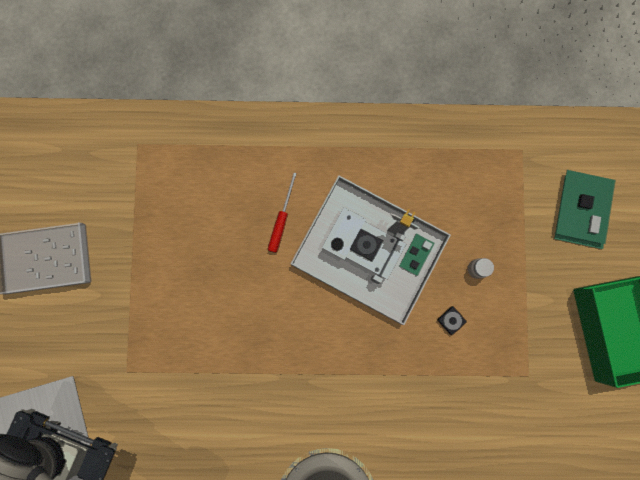

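```bash
python3 - <<'E'
from h import *
d=np.load("top0.npz"); P=d["P"]; img=d["img"].astype(int)
m=(abs(P[...,2]-.04)<.006); m[:150]=0;m[360:]=0;m[:,:280]=0;m[:,460:]=0
n,l,s,c=cv2.connectedComponentsWithStats(m.astype(np.uint8)); print([x for x in s.tolist() if x[4]>30][:6])
r=cv2.minAreaRect((P[m][:,:2]*1000).astype(np.float32)); print(r, cv2.boxPoints(r))
b=(img.sum(2)<120)&(abs(P[...,2]-.074)<.01); b[:, :325]=0; b[:,350:]=0;b[:230]=0;b[258:]=0
print("pad",b.sum(),P[b].mean(0),np.median(P[b],0),np.argwhere(b).mean(0))
print(P[244,330:346,2].round(3))
s=np.load("scene0.npz"); crop=s["img"][255:345,230:340]
save("sc.png",cv2.resize(crop,None,fx=6,fy=6,interpolation=cv2.INTER_CUBIC))
crop=d["img"][200:300,310:430]
save("tc.png",cv2.resize(crop,None,fx=6,fy=6,interpolation=cv2.INTER_CUBIC))
E
```

```text
[[0, 0, 640, 480, 306513], [325, 176, 20, 27, 51], [346, 179, 61, 34, 118], [305, 204, 20, 34, 51], [386, 225, 65, 100, 228], [291, 239, 22, 37, 73]]
((578.090087890625, -97.980712890625), (300.8194274902344, 241.24256896972656), 62.33361053466797) [[ 401.42126  -175.18631 ]
 [ 615.08167  -287.20068 ]
 [ 754.7589    -20.775116]
 [ 541.0985     91.23926 ]]
pad 87 [ 0.58524551 -0.01605997  0.07236877] [ 0.5851148  -0.01663068  0.07237908] [243.83908046 336.70114943]
[0.061 0.071 0.068 0.071 0.071 0.073 0.069 0.074 0.069 0.072 0.068 0.071
 0.071 0.074 0.061 0.062]
```

View pics/sc.png

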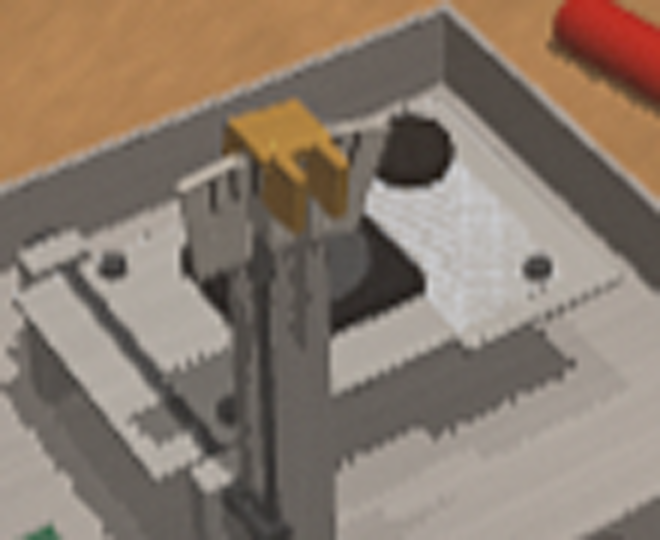

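View pics/tc.png

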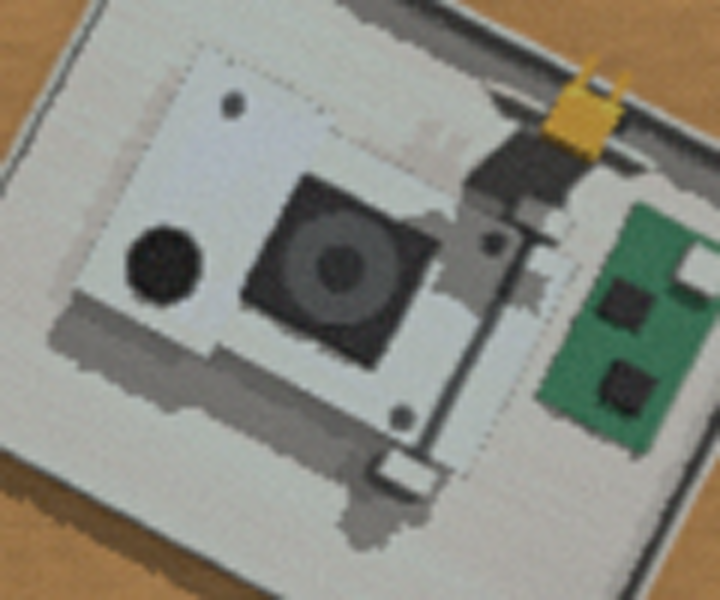

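```bash
cat >> h.py <<'E'
C=np.array([.578,-.098]); a=np.deg2rad(62.33); X=np.array([np.sin(a),-np.cos(a)]); Y=np.array([np.cos(a),np.sin(a)])
def ch(P): d=P[...,:2]-C; return np.stack([d@X,d@Y,P[...,2]],-1)
E
python3 - <<'E'
from h import *
for n in("scene","top"):
    d=np.load(n+"0.npz"); Q=ch(d["P"])*1000; img=d["img"]; h=cv2.cvtColor(img,cv2.COLOR_RGB2HSV).astype(int)
    m=(h[...,0]>10)&(h[...,0]<28)&(h[...,1]>140)&(Q[...,2]>165)&(Q[...,2]<225)&(abs(Q[...,0]-90)<40)&(abs(Q[...,1])<90)
    q=Q[m]; uv=np.argwhere(m); print(n,len(q))
    for (v,u),p in zip(uv,q):
        if n=="top" or v>=278: print(u,v,p.round(0).astype(int).tolist(),img[v,u].tolist(),end=" ; ")
    print()
d=np.load("scene0.npz"); K,R,t=d["K"],d["R"],d["t"]
# project predicted needle tip & base and marks for angles
for th in (0,.1,.12,.14,.16,.18,.2):
    y=-45+120*np.sin(th); z=60+120*np.cos(th); p=np.r_[C+X*.082+Y*y/1000,z/1000]; c=K@(R@p+t); print(th,(c[:2]/c[2]).round(1),((c[:2]/c[2]-[230,255])*6).round())
E
```

```text
scene 165
270 278 [69, -38, 202] [100, 76, 43] ; 271 278 [71, -37, 203] [161, 120, 60] ; 272 278 [71, -36, 202] [180, 134, 67] ; 273 278 [74, -35, 204] [177, 131, 64] ; 274 278 [72, -33, 202] [176, 129, 63] ; 275 278 [74, -32, 203] [182, 144, 71] ; 276 278 [77, -32, 204] [177, 132, 65] ; 277 278 [76, -30, 203] [179, 133, 65] ; 278 278 [73, -26, 199] [180, 135, 65] ; 279 278 [77, -27, 202] [184, 137, 68] ; 280 278 [78, -25, 202] [183, 138, 67] ; 281 278 [78, -23, 201] [182, 137, 67] ; 282 278 [79, -22, 201] [171, 128, 65] ; 283 278 [79, -20, 201] [180, 136, 65] ; 284 278 [79, -18, 199] [181, 133, 63] ; 268 279 [62, -39, 195] [86, 65, 36] ; 269 279 [62, -37, 194] [81, 61, 34] ; 271 279 [71, -38, 201] [116, 88, 46] ; 272 279 [74, -38, 203] [162, 121, 60] ; 273 279 [75, -36, 203] [180, 135, 66] ; 274 279 [74, -34, 201] [180, 134, 67] ; 275 279 [76, -33, 203] [188, 152, 74] ; 276 279 [76, -32, 202] [181, 136, 66] ; 277 279 [77, -30, 201] [181, 135, 66] ; 278 279 [78, -29, 202] [181, 136, 67] ; 279 279 [80, -28, 203] [169, 126, 63] ; 280 279 [80, -26, 202] [157, 118, 59] ; 281 279 [78, -23
[... 7233 characters left out ...]
 [87, 66, 25] ; 405 224 [61, -31, 194] [104, 81, 39] ; 406 224 [60, -32, 205] [143, 115, 53] ; 407 224 [61, -34, 202] [170, 137, 57] ; 408 224 [62, -36, 203] [169, 136, 52] ; 409 224 [63, -38, 203] [166, 131, 52] ; 405 225 [58, -32, 198] [75, 60, 29] ; 406 225 [59, -34, 197] [104, 81, 29] ; 407 225 [60, -36, 196] [106, 82, 36] ; 408 225 [61, -37, 199] [137, 111, 41] ; 409 225 [61, -39, 203] [152, 131, 57] ; 407 226 [58, -37, 198] [73, 59, 24] ; 408 226 [59, -38, 200] [113, 90, 43] ; 
0 [271.1 294.2] [246. 235.]
0.1 [277.5 291.7] [285. 220.]
0.12 [278.8 291.3] [293. 218.]
0.14 [280.  290.9] [300. 215.]
0.16 [281.3 290.5] [308. 213.]
0.18 [282.5 290.1] [315. 211.]
0.2 [283.8 289.8] [323. 209.]
```

The pad is at about (0.586, -0.017), the chassis yaw is 62.3° and the mark is at about 0.11 rad. The tool's yaw is already within 7° of the chassis, so I'll shut the gripper and go over without turning.

```bash
python3 -m creep '[[[-1,-0.92,-0.55,0,0],[-1,-0.92,-0.55,0,0],[-1,-0.92,-0.55,0,0],[-1,-0.92,-0.55,0,0],[-1,-0.92,-0.55,0,0]]]'
python3 -m creep '[[[-1,-0.92,-0.55,0,0],[-1,-0.92,-0.55,0,0],[-1,-0.92,-0.55,0,0],[-1,-0.92,-0.55,0,0],[-1,-0.92,-0.55,0,0]]]'
python3 -m creep '[[[-1,-0.92,-0.55,0,0],[-1,-0.92,-0.55,0,0],[-1,-0.92,-0.55,0,0],[-1,-0.92,-0.55,0,0],[-1,-0.92,-0.55,0,0],[-1,-0.92,-0.55,0,0],[-1,-0.92,-0.55,0,0]]]'
```

```text
time_s: 0.6
tcp_pos: [0.3229, 0.3179, 0.2265]
eef_rot: [[-0.932, 0.363, 0.0], [0.363, 0.932, -0.001], [-0.001, -0.001, -1.0]]
force: [-0.9, 0.8, -0.5]
gripper_width: 0.0566
finger_force: 0.0
time_s: 1.1
tcp_pos: [0.4553, 0.1488, 0.2263]
eef_rot: [[-0.932, 0.363, 0.0], [0.363, 0.932, -0.001], [-0.001, -0.001, -1.0]]
force: [-0.4, 0.3, -0.2]
gripper_width: 0.0163
finger_force: 0.0
time_s: 1.8
tcp_pos: [0.5843, -0.0153, 0.2262]
eef_rot: [[-0.933, 0.359, -0.002], [0.359, 0.933, 0.001], [0.002, 0.0, -1.0]]
force: [-0.5, -0.7, 0.2]
gripper_width: 0.0003
finger_force: 0.0
```

```bash
python3 -m creep '[[[-1,0,0,0.25,0],[-1,0,0,0.45,0],[-1,0,0,0.6,0],[-1,0,0,0.7,0],[-1,0,0,0.7,0],[-1,0,0,0.7,0],[-1,0,0,0.7,0]]]'
python3 -m creep '[[[-1,0,0,0.02,0],[-1,0,0,0.04,0],[-1,0,0,0.06,0],[-1,0,0,0.06,0],[-1,0,0,0.06,0]]]'
python3 -m creep '[[[-1,0,0,0.015,0],[-1,0,0,0.03,0],[-1,0,0,0.03,0],[-1,0,0,0.03,0],[-1,0,0,0.03,0]]]'
```

```text
time_s: 2.5
tcp_pos: [0.5859, -0.0158, 0.0886]
eef_rot: [[-0.934, 0.359, 0.003], [0.359, 0.934, -0.0], [-0.003, 0.001, -1.0]]
force: [0.8, -0.4, -0.7]
gripper_width: 0.0002
finger_force: 0.0
time_s: 3.0
tcp_pos: [0.5851, -0.0166, 0.0745]
eef_rot: [[-0.933, 0.36, -0.0], [0.36, 0.933, 0.0], [0.0, 0.0, -1.0]]
force: [0.5, -0.3, 0.3]
gripper_width: 0.0003
finger_force: 0.0
time_s: 3.5
tcp_pos: [0.5854, -0.0165, 0.0689]
eef_rot: [[-0.933, 0.36, 0.001], [0.36, 0.933, 0.0], [-0.001, 0.0, -1.0]]
force: [1.3, 0.6, 2.7]
gripper_width: 0.0005
finger_force: 0.8
```

```bash
python3 -m creep '[[[-1,0,0,0.015,0],[-1,0,0,0.025,0],[-1,0,0,0.035,0],[-1,0,0,0.035,0],[-1,0,0,0.035,0],[-1,0,0,0.035,0]]]'
cat > look.py <<'E'
import sys
from h import *
f,R,t=grab("scene"); c=f["img"][264:309,250:310]; save(sys.argv[1],cv2.resize(c,None,fx=12,fy=12,interpolation=cv2.INTER_CUBIC))
f["img"]; print(status.get_obs()["force"])
E
python3 look.py p1.png
```

```text
time_s: 4.1
tcp_pos: [0.5854, -0.0164, 0.0619]
eef_rot: [[-0.933, 0.36, 0.001], [0.36, 0.933, 0.0], [-0.001, 0.0, -1.0]]
force: [1.7, 3.0, 4.1]
gripper_width: 0.0001
finger_force: 2.1
[1.85047019 3.96084628 4.12929396]
```

View pics/p1.png

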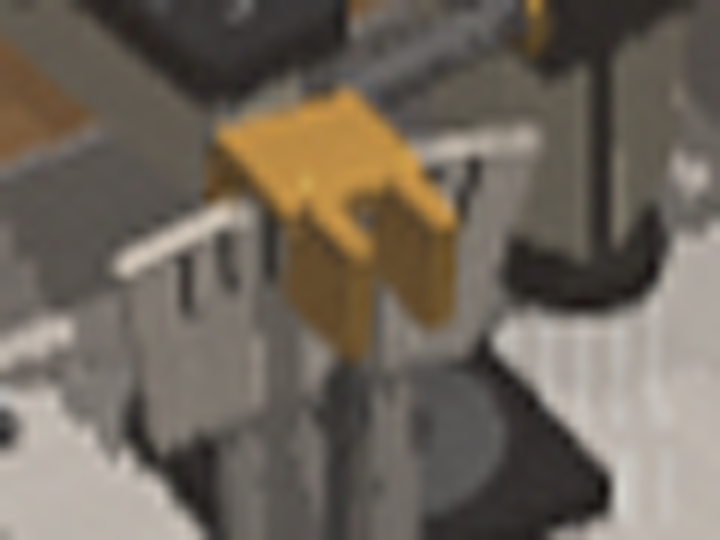

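```bash
python3 - <<'E'
from h import *
from scipy.optimize import least_squares
d=np.load("scene0.npz"); K,R,t=d["K"],d["R"],d["t"]
def pr(x,th,off,r):
    y=-.045+r*np.sin(th)+off*np.cos(th); z=.06+r*np.cos(th)-off*np.sin(th)
    c=K@(R@np.r_[C+X*x+Y*y,z]+t); return c[:2]/c[2]
def px(u,v): return np.array([250+u/12-.46,264+v/12-.46])
F=[(-.0085,0,340,358),(-.0045,0,370,352),(.0045,0,435,328),(.0085,0,458,320),(.0085,1,458,225),(-.0045,1,370,250),(-.0085,1,345,262),(.0045,1,438,235)]
for xf in(.091,.093,.095):
    def res(p):
        r=[pr(xf,p[0],o,.145 if k else p[3])+p[1:3]-px(u,v) for o,k,u,v in F]
        # vertical/lateral offset prior (calibration ~2 mm ~ 1 px)
        return np.r_[np.ravel(r),p[1:3]*.5]
    s=least_squares(res,[.11,0,0,.125],x_scale=[.1,1,1,.1]); p=s.x
    phi=least_squares(lambda q:np.r_[pr(.082,q[0],0,q[1])+p[1:3]-px(350,372),pr(.082,q[0],0,q[2])+p[1:3]-px(336,520)],[.1,.11,.06]).x
    print(xf,p.round(4),abs(s.fun).max().round(2),"needle",phi.round(3))
E
```

```text
0.091 [0.1118 1.157  1.2984 0.1285] 0.76 needle [0.101 0.117 0.09 ]
0.093 [0.1076 0.8149 0.5309 0.1286] 0.72 needle [0.108 0.115 0.088]
0.095 [ 0.1036  0.4659 -0.2389  0.1287] 0.69 needle [0.116 0.113 0.086]
```

The needle (about 0.10 rad) and the mark (about 0.108 rad) agree to within 1 mm or so. I'll press 1 mm more, hold it, then let go straight up.

```bash
python3 -m creep '[[[-1,0,0,0.005,0],[-1,0,0,0.005,0],[-1,0,0,0.005,0],[-1,0,0,0.005,0],[-1,0,0,0.005,0],[-1,0,0,0.005,0],[-1,0,0,0.005,0],[-1,0,0,0.005,0],[-1,0,0,0.005,0],[-1,0,0,0.005,0],[-1,0,0,0.005,0],[-1,0,0,0.005,0]]]'
python3 look.py p2.png; python3 - <<'E'
from h import *
f,R,t=grab("top"); c=f["img"][195:240,380:440]; save("t2.png",cv2.resize(c,None,fx=12,fy=12,interpolation=cv2.INTER_CUBIC))
E
```

```text
time_s: 5.35
tcp_pos: [0.5852, -0.0165, 0.0607]
eef_rot: [[-0.933, 0.36, 0.0], [0.36, 0.933, 0.0], [-0.0, 0.0, -1.0]]
force: [3.5, 2.2, 4.6]
gripper_width: 0.0003
finger_force: 2.4
[3.84335123 2.73822458 3.8463998 ]
```

View pics/p2.png

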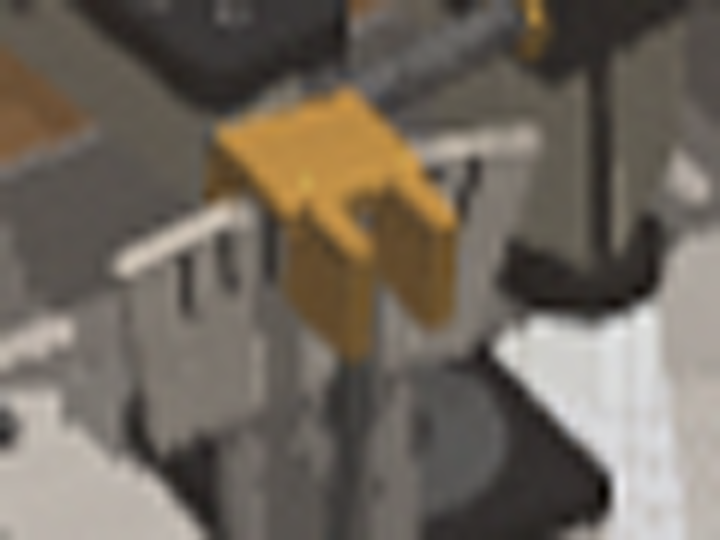

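View pics/t2.png

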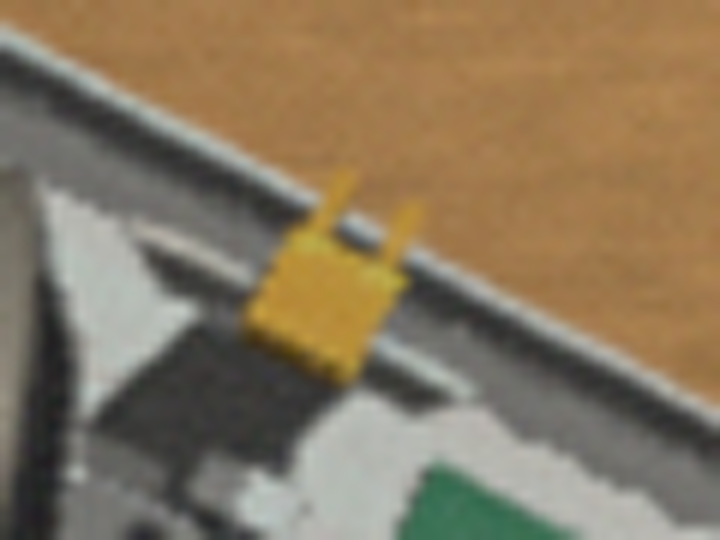

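Needle at x≈355 just below the prongs, between their bottoms at the needle's plane, and the clip has not moved. Top view: prongs intact at (340,195) and (405,230). I'll add another 1 mm of margin with a hold, then release.

```bash
python3 -m creep '[[[-1,0,0,0.005,0],[-1,0,0,0.005,0],[-1,0,0,0.005,0],[-1,0,0,0.005,0],[-1,0,0,0.005,0],[-1,0,0,0.005,0],[-1,0,0,0.005,0],[-1,0,0,0.005,0],[-1,0,0,0.005,0],[-1,0,0,0.005,0]]]'
python3 -m creep '[[[-1,0,0,-0.03,0],[-1,0,0,-0.06,0],[-1,0,0,-0.1,0],[-1,0,0,-0.15,0],[-1,0,0,-0.25,0],[-1,0,0,-0.4,0],[-1,0,0,-0.6,0],[-1,0,0,-0.7,0],[-1,0,0,-0.7,0],[-1,0,0,-0.7,0],[-1,0,0,-0.7,0],[-1,0,0,-0.7,0]]]'
python3 look.py p3.png
```

```text
time_s: 6.45
tcp_pos: [0.5853, -0.0165, 0.0598]
eef_rot: [[-0.933, 0.36, 0.0], [0.36, 0.933, 0.0], [-0.0, 0.0, -1.0]]
force: [3.0, 2.4, 3.6]
gripper_width: 0.0003
finger_force: 2.5
time_s: 7.65
tcp_pos: [0.5844, -0.0164, 0.1982]
eef_rot: [[-0.933, 0.36, -0.003], [0.36, 0.933, 0.001], [0.003, -0.001, -1.0]]
force: [0.1, -0.5, -0.1]
gripper_width: 0.0003
finger_force: 0.0
[-0.58168403  1.02030426  0.0769451 ]
```

View pics/p3.png

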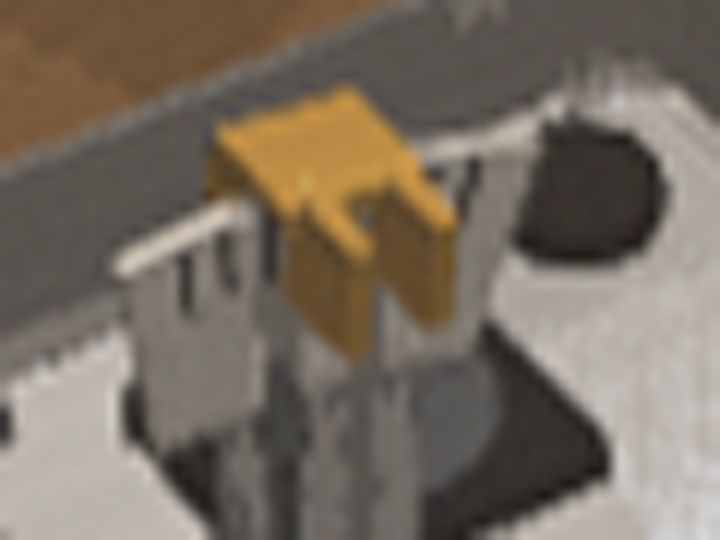

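The needle is back upright at x≈278, the plate is level and the clip has not moved, so I'm handing in.

```bash
python3 -c "
from workcell import order; print(order.finish_job())"
```

```text
the job is handed in; nothing more can be done
None
```

I pressed the pad, held the needle at about the clip's mark for over 2 s, and let the plate spring back to level. The job is handed in, but no verdict came back. The needle's place in the gap is my estimate from the images, within about 1 mm of the middle.

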